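Lock the rack nut on the medicine trolley

ROBOT

A 6-joint arm with a two-finger parallel gripper is mounted at the origin on the work surface. World frame = base frame: x ahead of the robot, y to its left, z up, the work surface at z = 0. Lengths are in mm, angles in rad, forces in N, time in s.
With the tool pointing down it reaches from about 350 to 775 mm from the base axis. Payload 5.5 kg.
Tool frame: the origin (TCP) lies midway between the tips of the shut fingers; the grasp point (between the pads) lies 19 mm behind it; y points along the fingers, x is the direction in which the jaws open and shut, and the axes are right-handed (so a half turn about y gives the same grasp; the last joint's range is limited). The gripper opens to 85 mm and grips with 20 to 120 N. Pads are 22 mm wide; open, the fingers measure 114 mm over their backs; the gripper's body (76 mm by 85 mm) begins 54 mm behind the grasp point. The pads swing forward as they close: fully open they stand 13 mm farther back than shut.
Start: joints at [1.143, 0.313, 0.046, 1.304, 0, 1.431], TCP at [163.234, 551.386, 231.323] pointing down, gripper open.
Joint ranges: [-2.76, 2.76], [-0.86, 1.69], [-1.03, 1.26], [-2.2, 2.34], [-1.47, 1.5], [-3.14, 3.14]. Speed limits (rad/s): [2.57, 2.57, 3.14, 3.14, 3.14, 3.14].

INTERFACE

Orientations are given as a unit quaternion [x, y, z, w].
In Python, from cell import ctrl, imaging gives the robot as it stands.
- The arm moves only by the shell command python3 -m pendant 'ROWS'. ROWS is JSON, a list of rows, each a list of 7 numbers: the closure, from -1 (fully open) to 1 (shut), then the shift along the tool's x, y, z in cm, then the turn, a rotation vector about the tool's x, y, z in degrees. A call has 1 to 20 rows; each row shifts and turns the commanded pose from where the row before left it, along the tool's axes as they then stand; what a row does not reach is not made up. A row lasts 1/12 s, in which the tool goes at most 41.7 mm and 7.16 degrees, less where a joint would pass 70% of its speed; a pose out of reach is approached as far as the arm can. A call is refused whole if a number of a shift passes 4.17 or a number of a turn 7.16, either way. A call with a gripper value outside its range is refused whole. The fingers move at their own pace and stop on an object; the grip force is fixed at half the most. Time passes only in rows, so rows that do not move let the fingers close. It gives the time, the measured TCP pose, the force and the opening at its end, in the units of the state.
- ctrl.read_state(): the state, without advancing time (a new reading comes with each control period).
- imaging.get_image(name): name is "side" or "top" or "wrist"; returns (picture, depth): 400x640x3 uint8, red, green, blue; 400x640 float32, mm along the optical axis (not along the pixel's ray), 0 where there is no reading.
- imaging.camera_params(name): a dict with "fx", "fy", "cx", "cy" (pixels), "rvec" (rotation vector, rad) and "tvec" (3), from world to camera coordinates, as OpenCV has them. Camera axes: x right, y down, z forward; pixel columns grow to the right and rows downward; lengths in mm; the calibration is good to about 2 mm. A picture is of the moment at which its call begins: read the wrist's pose just before it. camera_params takes no time and is no camera call; for the wrist camera it gives the pose at the moment of the call.
- ctrl.hand_in(): hands the job in, once; it reports no verdict.
The state is a dict: "t": time; "q": joint angles; "qd": joint speeds; "tau": joint torques, N m; "position": TCP position; "ee_rot": TCP orientation; "force": force on the tool from outside, world axes, zero at the start; "wrist_torque": the same for the moment, N m; "opening": opening from 0.0 (shut) to 1.0 (fully open).
Only numpy, scipy, OpenCV 4.12 (cv2) and the standard library are available. Lean on these libraries where they do the work, as an engineer would, in place of code of your own. Each camera call takes 0.05 s, during which the arm holds its last target.

TASK

The tube rack on the trolley is held down by one nut on its stud; run the second nut down and tighten it firmly against the first so that it stays locked, but only with moderate hand force because the nuts are plastic. Use the two-armed key: set it down over the second nut and let go, then take hold of it again to turn it clockwise. Leave the key sitting on the nut, and do not disturb the bottles and the jar.

Things in the scene. Friction and masses are not known exactly. Their poses are not given: they have to be found in the camera images.
- rack: fixed tube rack: steel foot 130 x 100 mm, above it a grey perforated plate 150 x 110 mm with its top 44 mm above the work surface. Origin on the work surface under the stud, z up, long side along x. A steel stud of 16 mm diameter stands up from the origin to 96 mm above the work surface. Nothing else stands above the plate but the two nuts on the stud
- first_nut: the first nut, already tight on the plate and immovable: white plastic, round flange 46 mm diameter and 5 mm thick, square above it, 28 mm across flats, 18 mm high in all. Origin at the centre of its underside, on the plate's top; its top is 18 mm above this
- jam_nut: second nut, on the thread 3 to 7 mm above the first: white plastic, flange 46 mm diameter, 5 mm thick, above it a square 28 mm across flats, 14 mm high. Origin: centre of underside, z up; flats face its x and y axes. Clockwise from above lowers it 2 mm/rad. Turns at up to 0.35 N m, stays where left; on meeting the first nut the torque passes 0.4: 0.4 to 0.6 N m is tight, over 0.9 N m damages it
- key_mid (a point): loose aluminium key, 200 g, lying flat. Square hub 24 mm high, 45 mm wide, with a square through hole 31 mm wide (flats face its x, y axes); two arms along +x, -x to 88 mm from the centre, 14 mm wide, from 10 to 24 mm above the underside. Point: hub centre, 12 mm above underside, z up. Flats in line within 5 deg, it drops over the second nut onto its flange: point 17 mm above that nut's origin
- bottle_a: bystander: brown bottle, white cap, 62 mm diameter, 115 mm high, origin at the centre of its underside
- bottle_b: bystander: brown bottle, black cap, 56 mm diameter, 105 mm high, origin at the centre of its underside
- jar: bystander: white jar, 58 mm diameter, 70 mm high, origin at the centre of its underside
There are look-alikes about, which are no part of the job. Of the things shaped like the part that bears key_mid, the aluminium one is meant.

How it is judged (in metres and radians):
On the way, in this order (a step that is already met when the one before it is completed fails the run):
1. the key sits down over the second nut and is let go, the second nut still clear of the first (horizontal distance between key_mid and jam_nut below 0.005 m and z of key_mid in the frame of jam_nut below 0.0195 m and contact force between key and the fingers below 0.1 N and contact force between jam_nut and first_nut below 1 N), for 0.2 s.
2. with the key on it, the second nut is run down until it bears on the first (horizontal distance between key_mid and jam_nut below 0.006 m and z of key_mid in the frame of jam_nut below 0.022 m and contact force between jam_nut and first_nut above 5 N), for 0.1 s.
At the end, for the whole second after the job is handed in: The second nut stays pressed against the first with more than 25 N after release, and the key rests on the second nut: its centre within 6 mm of the stud's axis and less than 22 mm above the nut's origin, at rest (slower than 0.1 m/s) (contact force between jam_nut and first_nut above 25 N and horizontal distance between key_mid and jam_nut below 0.006 m and z of key_mid in the frame of jam_nut below 0.022 m and linear speed of key below 0.1 m/s); the robot touches nothing.
It fails at once if the plastic thread is overloaded: the nuts are forced together with more than 350 N (contact force between jam_nut and first_nut above 350 N).
It fails at once if a bystander is moved by more than 20 mm (distance of any of bottle_a, bottle_b, jar from where it was at the start of the episode above 0.02 m).
It also fails if it takes over 72 s, if anything falls off the work surface, if the arm or the gripper's body presses on something with over 40 N, if the wrist force passes 120 N, or if a joint passes its speed limit or range.

## Working session

There is one attempt and no reset: what is moved stays moved. The work goes in short steps, Python scripts to look and compute and a shell command to move; the robot and the scene stay as the last step left them, time stands still between calls to the robot, and variables do not carry over. Pictures are saved under pics/ and viewed, and the job is handed in when it is done.

```bash
ls; mkdir -p pics; cat > h.py <<'E'
import numpy as np, cv2
from scipy.spatial.transform import Rotation as R
from cell import ctrl, imaging
def cam(n):
    p=imaging.camera_params(n); K=np.array([[p['fx'],0,p['cx']],[0,p['fy'],p['cy']],[0,0,1]])
    return K,cv2.Rodrigues(np.array(p['rvec'],float))[0],np.array(p['tvec'],float).ravel()
def ray(c,u,v,z):
    K,Rm,t=c; d=Rm.T@np.linalg.inv(K)@np.array([u,v,1.]); o=-Rm.T@t
    return o+d*(z-o[2])/d[2]
def proj(c,P):
    K,Rm,t=c; q=(K@(Rm@np.array(P,float).T+t[:,None] if np.ndim(P)>1 else K@(Rm@np.array(P,float)+t)))
    return q[:2]/q[2]
def cloud(c,d):
    K,Rm,t=c; v,u=np.mgrid[0:d.shape[0],0:d.shape[1]]
    X=np.stack([(u-K[0,2])/K[0,0]*d,(v-K[1,2])/K[1,1]*d,d],-1)
    W=(X-t)@Rm; W[d==0]=np.nan; return W
def grab(n,save=None):
    c=cam(n); im,d=imaging.get_image(n)
    if save: cv2.imwrite('pics/'+save+'.png',im[:,:,::-1]); np.savez('pics/'+save+'.npz',im=im,d=d,K=c[0],R=c[1],t=c[2])
    return c,im,d
def load(s):
    z=np.load('pics/'+s+'.npz'); return (z['K'],z['R'],z['t']),z['im'],z['d']
E
python3 - <<'E'
from h import *
s=ctrl.read_state(); print(s)
for n in ['side','top','wrist']: 
    c,im,d=grab(n,n+'0'); print(n,-c[1].T@c[2],c[0][0,0])
E
```

```text
pics
{'t': 0.0, 'q': array([1.14340262e+00, 3.13990908e-01, 4.49528847e-02, 1.30358981e+00,
       1.44901641e-05, 1.43115286e+00]), 'qd': array([-0.00026452, -0.00115393,  0.00208021,  0.00017407, -0.00102812,
       -0.00047551]), 'tau': array([-9.67069104e-05, -4.80627465e+01,  2.98532581e+01,  1.93315884e-02,
        5.88906801e-06,  1.00989152e-05]), 'position': array([162.99436212, 550.87342588, 230.40359926]), 'ee_rot': array([ 0.56683033,  0.42257395, -0.42371424, -0.56621628]), 'force': array([ 0.62665437, -0.03331714, -0.1139907 ]), 'wrist_torque': array([ 0.02558565, -0.00076845,  0.01777861]), 'opening': 1.0006473043656807}
side [ 386.99952148 -921.24259349  813.59446451] 493.9209822925763
top [ 308.65876634   59.98008519 1103.21448936] 474.77183001997105
wrist [ 83.06047042 574.84482824 373.11852785] 276.256997799005
```

View pics/top0.png

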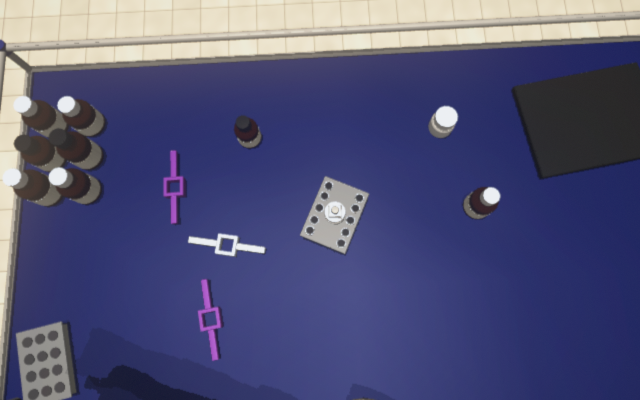

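View pics/side0.png

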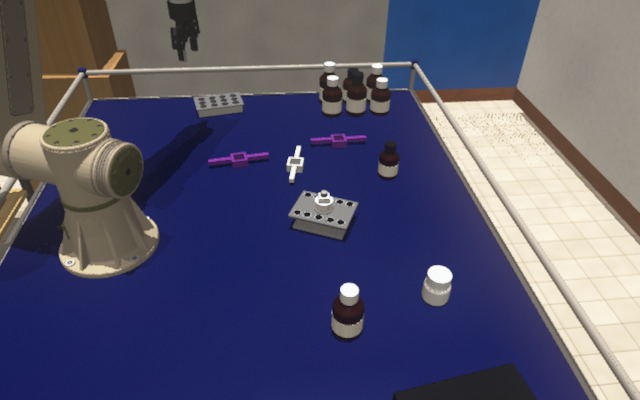

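View pics/wrist0.png

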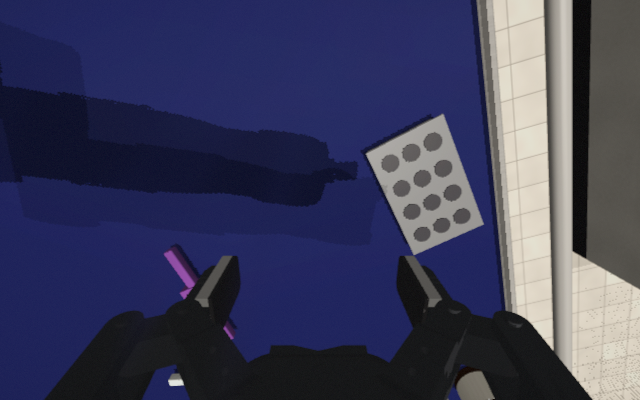

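The top view shows three key-shaped things: purple at (173,187), purple at (209,319) and silver-white at (227,245). The silver one fits "aluminium". The rack is at (335,214), with the stud and nuts at about (335,211). Next I'll confirm in an enlarged crop and measure.

```bash
python3 - <<'E'
from h import *
c,im,d=load('top0')
cr=im[170:270,180:380,::-1]
cv2.imwrite('pics/crop1.png',cv2.resize(cr,None,fx=4,fy=4,interpolation=cv2.INTER_CUBIC))
W=cloud(c,d)
# silver key
m=((im.min(2)>130)).astype(np.uint8); 
roi=np.zeros_like(m); roi[225:265,180:275]=1; m&=roi
ys,xs=np.nonzero(m); P=W[ys,xs]; print('n',len(ys),'z pct',np.nanpercentile(P[:,2],[5,25,50,75,95]))
pts=np.array([ray(c,u,v,24)[:2] for u,v in zip(xs,ys)])
r=cv2.minAreaRect(pts.astype(np.float32)); print('rect z24',r, cv2.boxPoints(r))
print('mean',pts.mean(0)); e,v=np.linalg.eigh(np.cov(pts.T)); print('axis deg',np.degrees(np.arctan2(v[1,1],v[0,1])))
for nm,(u,v) in dict(rack=(335,211),bA=(485,200),bB=(246,130),jar=(443,120)).items():
    print(nm,ray(c,u,v,0),W[v,u])
E
```

```text
n 661 z pct [-0.02903802 21.18011324 23.00404338 24.6428137  26.7086964 ]
rect z24 ((457.4010314941406, 284.68072509765625), (177.39695739746094, 47.559181213378906), 79.31592559814453) [[417.58957 201.92847]
 [464.32425 193.11133]
 [497.2125  367.43298]
 [450.4778  376.25012]]
mean [457.31680883 284.64785459]
axis deg 78.97318652079771
rack [526.07562958  31.28415669   0.        ] [507.41457642  33.74714985  94.68973071]
bA [ 533.44773702 -326.21472318    0.        ] [ 509.38954581 -284.88196334  118.07227482]
bB [740.89407436 238.49970232   0.        ] [706.52757796 224.30582767  87.71522381]
jar [ 740.39693468 -248.19684796    0.        ] [ 713.31183228 -228.86336206   69.21018247]
```

View pics/crop1.png

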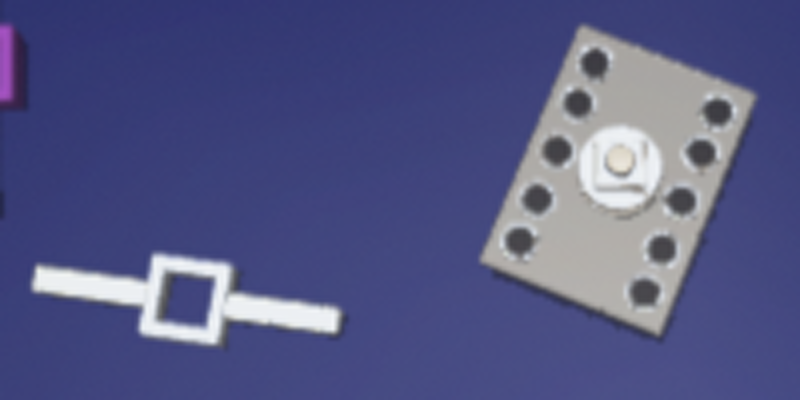

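The crop confirms it: the silver key's hub is at crop (187,300) and the rack stud at crop (620,160), with white nut flanges around the stud. Next I'll work out the tool and camera geometry so I can look at the nut closely with the wrist camera.

```bash
cat >> h.py <<'E'
def tool():
    s=ctrl.read_state(); return s,R.from_quat(s['ee_rot']).as_matrix(),np.array(s['position'])
def go(target,yaw=None):
    """print shift in cm along tool axes to reach world target; yaw=world angle deg of tool x wanted"""
    s,T,p=tool(); d=T.T@(np.array(target)-p)/10
    print('t %.2f pos %s shift cm %s toolx yaw %.2f tooly %s'%(s['t'],p.round(1),d.round(3),np.degrees(np.arctan2(T[1,0],T[0,0])),T[:,1].round(4)))
E
python3 - <<'E'
from h import *
s,T,p=tool(); print(T.round(3))
c=cam('wrist'); print('cam in tool mm',T.T@(-c[1].T@c[2]-p),'cam axes in tool (cols)\n',(T.T@c[1].T).round(3))
# better stud & plate estimate
c,im,d=load('top0'); W=cloud(c,d)
hsv=cv2.cvtColor(im,cv2.COLOR_RGB2HSV)
m=((hsv[...,1]<70)&(hsv[...,2]>110)).astype(np.uint8); roi=np.zeros_like(m); roi[170:260,290:380]=1; m&=roi
cn=max(cv2.findContours(m,0,2)[0],key=cv2.contourArea)
q=np.array([ray(c,*x[0],44)[:2] for x in cn],np.float32); r=cv2.minAreaRect(q); print(r)
print('stud top ray z96',ray(c,335,210,96))
go([509,33,160])
E
```

```text
[[ 0.284 -0.001 -0.959]
 [ 0.959 -0.001  0.284]
 [-0.001 -1.     0.   ]]
cam in tool mm [ 7.81627712e-03 -1.42602112e+02  8.34832257e+01] cam axes in tool (cols)
 [[ 1.    -0.    -0.001]
 [ 0.001 -0.323  0.947]
 [-0.001 -0.947 -0.323]]
((511.1395568847656, 34.49320983886719), (111.24360656738281, 151.45346069335938), 64.38286590576172)
stud top ray z96 [509.35725827  33.65490685  96.        ]
t 0.15 pos [163.  551.  230.6] shift cm [-39.841   7.107 -47.876] toolx yaw 73.51 tooly [-6.0e-04 -1.3e-03 -1.0e+00]
```

Tool y points down and a positive turn about it is clockwise. The stud is at about (509–511, 34). I'll move above it to look.

```bash
python3 -m pendant '[[-1,-2,0.25,-2.4,0,0,0],[-1,-2,0.25,-2.4,0,0,0],[-1,-2,0.25,-2.4,0,0,0],[-1,-2,0.25,-2.4,0,0,0],[-1,-2,0.25,-2.4,0,0,0],[-1,-2,0.25,-2.4,0,0,0],[-1,-2,0.25,-2.4,0,0,0],[-1,-2,0.25,-2.4,0,0,0],[-1,-2,0.25,-2.4,0,0,0],[-1,-2,0.25,-2.4,0,0,0],[-1,-2,0.25,-2.4,0,0,0],[-1,-2,0.25,-2.4,0,0,0],[-1,-2,0.25,-2.4,0,0,0],[-1,-2,0.25,-2.4,0,0,0],[-1,-2,0.25,-2.4,0,0,0],[-1,-2,0.25,-2.4,0,0,0],[-1,-2,0.25,-2.4,0,0,0],[-1,-2,0.25,-2.4,0,0,0],[-1,-2,0.25,-2.4,0,0,0],[-1,-2,0.25,-2.4,0,0,0]]' && python3 - <<'E'
from h import *
go([509.5,33.5,180])
E
```

```text
t: 1.82
position: [510.4, 30.1, 181.0]
ee_rot: [-0.566, -0.423, 0.423, 0.567]
force: [0.3, 0.2, 0.5]
opening: 0.999
t 1.82 pos [510.4  30.1 181. ] shift cm [0.3   0.095 0.182] toolx yaw 73.49 tooly [-3.e-04  2.e-04 -1.e+00]
```

```bash
python3 -m pendant '[[-1,0,0,0,0,-7,0],[-1,0,0,0,0,-7,0],[-1,0,0,0,0,-7,0],[-1,0,0,0,0,-7,0],[-1,0,0,0,0,-7,0],[-1,0,0,0,0,-7,0],[-1,0,0,0,0,-7,0],[-1,0,0,0,0,-7,0],[-1,0,0,0,0,-7,0],[-1,0,0,0,0,-7,0],[-1,0,0,0,0,-7,0],[-1,0,0,0,0,-7,0],[-1,0,0,0,0,-7,0],[-1,0,0,0,0,-5,0],[-1,0,0,0,0,0,0],[-1,0,0,0,0,0,0]]' && python3 - <<'E'
from h import *
go([509.5,33.5,180]); print(ctrl.read_state()['q'])
grab('wrist','w1')
E
```

```text
t: 3.15
position: [509.7, 31.6, 181.1]
ee_rot: [0.065, 0.704, -0.704, -0.066]
force: [-0.2, 0.7, 0.7]
opening: 0.995
t 3.15 pos [509.7  31.6 181.1] shift cm [ 0.059  0.107 -0.181] toolx yaw 169.36 tooly [-5.e-04  1.e-04 -1.e+00]
[-9.53805840e-02  2.11221779e-01 -2.14311469e-01  1.14576921e+00
  5.96006111e-05 -1.48052473e+00]
```

View pics/w1.png

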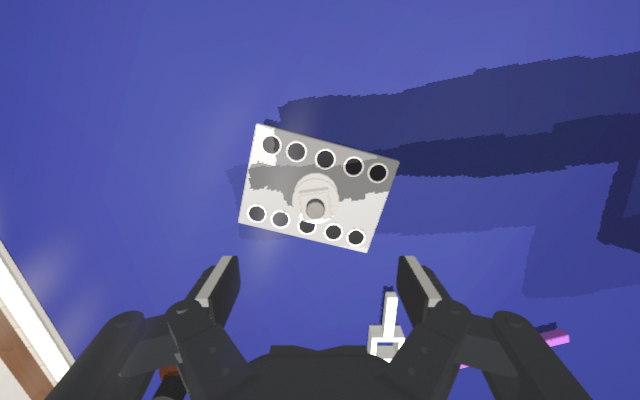

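The rack plate fills (240–400, 125–250), with the stud top at (316,209) and the nut square around it. The key hub is at (386,342). I'll enlarge the nut.

```bash
python3 - <<'E'
from h import *
c,im,d=load('w1'); W=cloud(c,d)
cr=im[160:240,270:370,::-1]
cv2.imwrite('pics/crop2.png',cv2.resize(cr,None,fx=7,fy=7,interpolation=cv2.INTER_CUBIC))
sub=W[165:235,280:355]
z=sub[...,2]; print(np.nanpercentile(z,[1,5,25,50,75,95,99]))
zz=np.nan_to_num(W[...,2]); b=cv2.normalize(np.clip(zz,40,100),None,0,255,cv2.NORM_MINMAX).astype(np.uint8)[160:240,270:370]
cv2.imwrite('pics/crop2d.png',cv2.resize(cv2.applyColorMap(b,cv2.COLORMAP_JET),None,fx=7,fy=7,interpolation=cv2.INTER_NEAREST))
for v in range(176,232,4): print(v,[int(round(x)) if x==x else -1 for x in W[v,290:346:3,2]])
E
```

```text
[42.57198229 43.10119586 43.99786277 44.97717276 71.56988672 93.30375343
 96.29768031]
176 [46, 44, 45, 43, 45, 49, 48, 48, 49, 51, 49, 49, 47, 45, 45, 45, 44, 44, 45]
180 [44, -1, 44, 47, 48, 52, 71, 73, 72, 71, 72, 69, 49, 48, 44, 44, 45, 45, 44]
184 [43, 46, 48, 68, 72, 72, 71, 71, 70, 72, 72, 71, 71, 71, 49, 44, 45, 44, 44]
188 [44, 44, 71, 71, 72, 72, 71, 72, 71, 75, 74, 76, 77, 73, 71, 49, 44, 43, 43]
192 [43, 68, 71, 78, 78, 81, 83, 82, 82, 82, 83, 83, 83, 71, 72, 72, 44, 44, 44]
196 [45, 72, 73, 83, 85, 85, 85, 85, 86, 86, 85, -1, 86, 70, 72, 71, 44, 44, 44]
200 [44, 72, 72, 82, 86, 85, 86, 88, 91, 90, 86, 86, 87, 82, 72, 72, 70, 45, 44]
204 [44, 73, 73, 72, 85, 86, 93, 94, 96, 95, 95, 88, 86, 83, 71, 72, 72, 44, 44]
208 [44, 72, 72, 72, 85, 85, 95, 96, 98, 96, 95, 95, 86, 83, 71, 72, 44, 44, 43]
212 [44, 42, 71, 72, 86, 85, 96, 96, 96, 95, 96, 95, 85, 84, 72, 72, 45, 45, 44]
216 [43, 44, -1, 71, 82, 86, 94, 96, 96, 96, 97, 85, 85, 86, 44, 43, 44, 44, 43]
220 [44, 45, 45, 46, 83, 86, 85, 72, 72, 72, 72, 72, 72, 45, 45, 44, 42, 43, 45]
224 [44, 44, 44, 45, 45, 44, 47, 45, 45, 44, 44, 44, 44, 45, 45, 45, 43, 44, 44]
228 [44, 44, 43, 46, 47, 46, 46, 46, 45, 43, 44, 45, 46, 45, 45, 45, 46, 44, 44]
```

View pics/crop2.png

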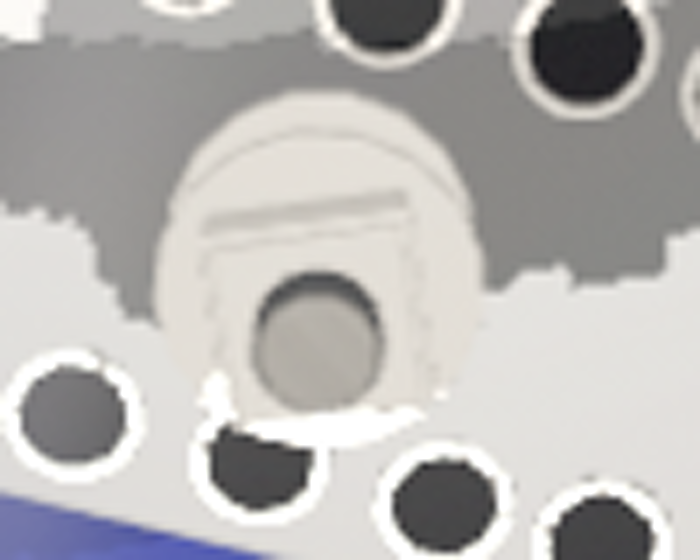

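View pics/crop2d.png

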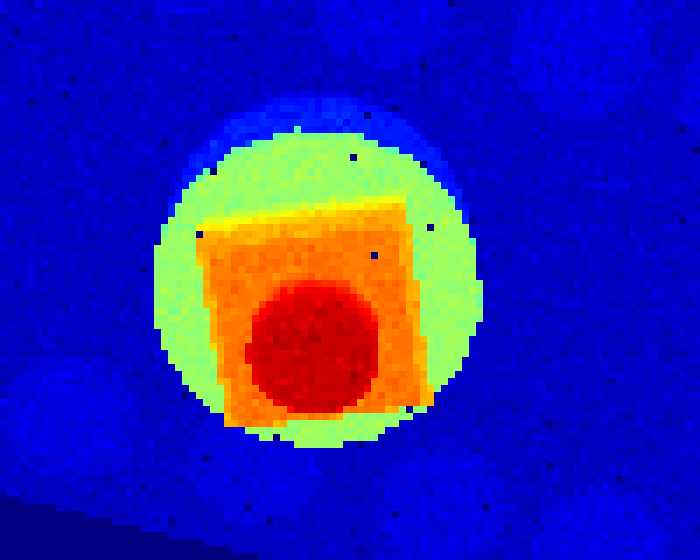

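```bash
cat > nut.py <<'E'
from h import *
def nut(name,u0=280,u1=355,v0=165,v1=235):
    c,im,d=load(name); W=cloud(c,d); S=W[v0:v1,u0:u1]; z=S[...,2]
    def bandxy(lo,hi,zz,hull=True):
        m=((z>lo)&(z<hi)).astype(np.uint8); n,l,st,_=cv2.connectedComponentsWithStats(m)
        k=1+np.argmax(st[1:,4]); m=(l==k)
        vs,us=np.nonzero(m); return np.array([ray(c,u+u0,v+v0,zz)[:2] for u,v in zip(us,vs)],np.float32), np.nanmedian(z[m])
    s,zs=bandxy(93.5,105,96); print('stud c',cv2.minEnclosingCircle(s),s.mean(0),'z',zs)
    f,zf=bandxy(69,76,71.5); print('flange',cv2.minEnclosingCircle(f),'z',zf)
    # top face: pixels of nut top + stud projected
    t,zt=bandxy(84,89,85.5); r=cv2.minAreaRect(t); print('top',r,'z',zt)
    return r
if __name__=='__main__':
    import sys; nut(sys.argv[1])
E
python3 nut.py w1
python3 - <<'E'
from h import *
# key in wrist view + top depth
c,im,d=load('top0'); W=cloud(c,d)
S=W[225:265,180:275]; z=S[...,2]; m=(z>18)&(z<30)
vs,us=np.nonzero(m)
p=np.array([ray(c,u+180,v+225,24)[:2] for u,v in zip(us,vs)],np.float32); r=cv2.minAreaRect(p); print('key depth rect',r,p.mean(0))
e,v=np.linalg.eigh(np.cov(p.T)); print(np.degrees(np.arctan2(v[1,1],v[0,1])))
go([457.4,284.7,150])
E
```

```text
stud c ((512.906982421875, 33.18626403808594), 8.45551586151123) [513.02435  33.41144] z 95.68016140491905
flange ((512.874755859375, 33.50202941894531), 22.83043098449707) z 71.63380939816774
top ((513.4343872070312, 33.404754638671875), (25.94246482849121, 25.65850830078125), 86.69251251220703) z 85.61587956150652
key depth rect ((456.414306640625, 285.0053405761719), (176.20272827148438, 45.37668991088867), 78.78719329833984) [456.44354 285.05984]
78.98447808333344
t 3.20 pos [509.8  31.6 181.1] shift cm [  9.822   3.117 -23.908] toolx yaw 169.36 tooly [-3.e-04  1.e-04 -1.e+00]
```

Nut: top z is 85.6, so its origin is at 66.6 and the gap about 4.6 mm (inside 3–7). The stud is at (513,33.4) by the wrist camera, about 3 mm off the top camera's value, and the nut faces lie at 86.7/176.7°. I'll view the key with the same camera at the same yaw and relative height, so the camera bias cancels.

```bash
python3 -m pendant '[[-1,1.4,0.88,-3.4,0,0,0],[-1,1.4,0.88,-3.4,0,0,0],[-1,1.4,0.88,-3.4,0,0,0],[-1,1.4,0.88,-3.4,0,0,0],[-1,1.4,0.88,-3.4,0,0,0],[-1,1.4,0.88,-3.4,0,0,0],[-1,1.4,0.88,-3.4,0,0,0],[-1,0,0,0,0,0,0],[-1,0,0,0,0,0,0],[-1,0,0,0,0,0,0]]' && python3 - <<'E'
from h import *
go([457,285,119]); grab('wrist','w2')
c,im,d=load('w2'); W=cloud(c,d); z=W[...,2]
m=((z>20)&(z<29)).astype(np.uint8); n,l,st,ce=cv2.connectedComponentsWithStats(m)
for k in range(1,n):
    if st[k,4]>200: print(k,st[k],ce[k])
E
```

```text
t: 4.03
position: [456.7, 283.4, 119.6]
ee_rot: [-0.065, -0.704, 0.704, 0.065]
force: [0.0, -0.3, 0.3]
opening: 0.998
t 4.03 pos [456.7 283.4 119.6] shift cm [ 0.004  0.061 -0.163] toolx yaw 169.50 tooly [-3.e-04 -5.e-04 -1.e+00]
1 [ 291  104   50  183 3401] [315.23728315 194.04792708]
2 [  3 168  53  60 604] [ 39.10927152 191.69205298]
4 [ 400  178  196   70 3653] [498.47686833 211.96413906]
6 [223 313  63  26 752] [254.55851064 323.71010638]
```

View pics/w2.png

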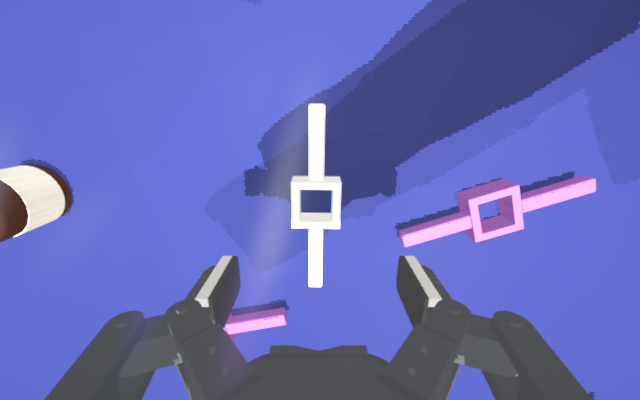

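The white aluminium key is centred at (316,202) with its arms near vertical. The purple look-alike is at (497,210).

```bash
python3 - <<'E'
from h import *
c,im,d=load('w2'); W=cloud(c,d); z=W[...,2]
m=((z>20)&(z<29)).astype(np.uint8); n,l,st,ce=cv2.connectedComponentsWithStats(m); m=l==1
print('z',np.nanmedian(z[m]))
vs,us=np.nonzero(m); p=np.array([ray(c,u,v,24)[:2] for u,v in zip(us,vs)],np.float32)
r=cv2.minAreaRect(p); print(r)
ax=np.array([np.cos(np.radians(r[2])),np.sin(np.radians(r[2]))]);
if abs(ax[1])<.7: ax=np.array([-ax[1],ax[0]])
nr=np.array([-ax[1],ax[0]]); q=p-np.array(r[0]); a=q@ax; b=q@nr
print('axis',np.degrees(np.arctan2(ax[1],ax[0])))
hub=np.abs(b)>10; print('hub a range',np.percentile(a[hub],[0.5,99.5]),'b',np.percentile(b[hub],[.5,99.5]))
arm=np.abs(a)>30; 
k=np.polyfit(a[arm],b[arm],1); print('arm tilt',np.degrees(np.arctan(k[0])),k[1])
E
```

```text
z 23.863739205823492
((459.193359375, 284.4275817871094), (174.70591735839844, 44.955665588378906), 78.74165344238281)
axis 78.74165344238281
hub a range [-22.50018974  23.08458396] b [-22.38708241  22.40366701]
arm tilt 0.007486801113627198 -0.03172962920620263
```

```bash
python3 - <<'E'
from h import *
go([458.2,284.5,4])
E
```

```text
t 4.08 pos [457.2 282.9 119.9] shift cm [-0.065 11.585 -0.182] toolx yaw 169.43 tooly [ 2.e-04 -2.e-04 -1.e+00]
```

```bash
python3 -m pendant '[[-1,-0.06,2.5,-0.18,0,-0.6,0],[-1,0,2.5,0,0,0,0],[-1,0,2.5,0,0,0,0],[-1,0,2,0,0,0,0],[-1,0,1,0,0,0,0],[-1,0,0.5,0,0,0,0],[-1,0,0.2,0,0,0,0],[-1,0,0,0,0,0,0],[-1,0,0,0,0,0,0]]' && python3 - <<'E'
from h import *
go([458.2,284.5,4])
E
```

```text
t: 4.83
position: [459.0, 285.3, 8.9]
ee_rot: [0.062, 0.705, -0.704, -0.061]
force: [1.0, -0.5, -0.0]
opening: 1.001
t 4.83 pos [459.  285.3   8.9] shift cm [0.063 0.491 0.091] toolx yaw 170.07 tooly [ 2.e-03  9.e-04 -1.e+00]
```

```bash
python3 -m pendant '[[-1,0,0.3,0.05,0,1.3,0],[-1,0,0.1,0,0,0,0],[0,0,0,0,0,0,0],[1,0,0,0,0,0,0],[1,0,0,0,0,0,0],[1,0,0,0,0,0,0],[1,0,0,0,0,0,0],[1,0,0,0,0,0,0],[1,0,0,0,0,0,0]]' && python3 - <<'E'
from h import *
go([458.2,284.5,4]); print(ctrl.read_state()['force'],ctrl.read_state()['opening'])
E
```

```text
t: 5.58
position: [458.3, 284.9, 4.2]
ee_rot: [0.069, 0.704, -0.703, -0.069]
force: [-0.5, -0.7, 5.2]
opening: 0.513
t 5.58 pos [458.3 284.9   4.2] shift cm [-0.001  0.024  0.042] toolx yaw 168.82 tooly [ 1.1e-03  6.0e-04 -1.0e+00]
[-0.52682492 -0.67559974  5.22717026] 0.5130229947624216
```

Gripped (opening 0.513 ≈ 44 mm). I'll lift and check the key in hand.

```bash
python3 -m pendant '[[1,0,-1,0,0,0,0],[1,0,-2.5,0,0,0,0],[1,0,-2.5,0,0,0,0],[1,0,-2.5,0,0,0,0],[1,0,-2.5,0,0,0,0],[1,0,-1,0,0,0,0],[1,0,0,0,0,0,0],[1,0,0,0,0,0,0]]' && python3 - <<'E'
from h import *
s,T,p=tool(); print(p, s['force'],s['wrist_torque'],s['opening'])
grab('wrist','w3'); grab('side','s3'); grab('top','t3')
E
```

```text
t: 6.25
position: [457.6, 284.6, 123.3]
ee_rot: [0.069, 0.704, -0.704, -0.069]
force: [-1.1, -0.4, -2.1]
opening: 0.511
[457.58499439 284.56486911 123.33139364] [-1.05266479 -0.40865397 -2.09903729] [-0.05638456 -0.01706316  0.01690064] 0.5108045156116943
```

View pics/w3.png

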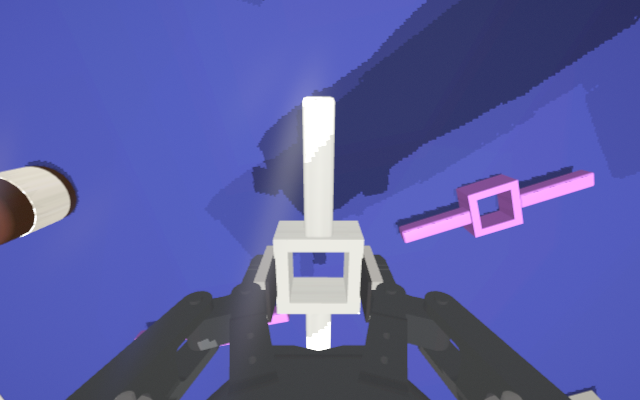

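View pics/s3.png

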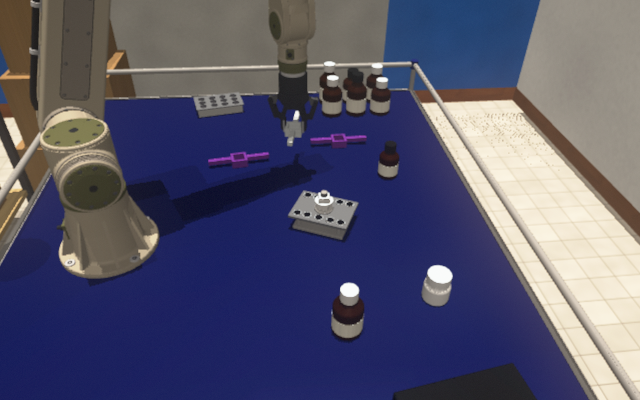

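View pics/t3.png

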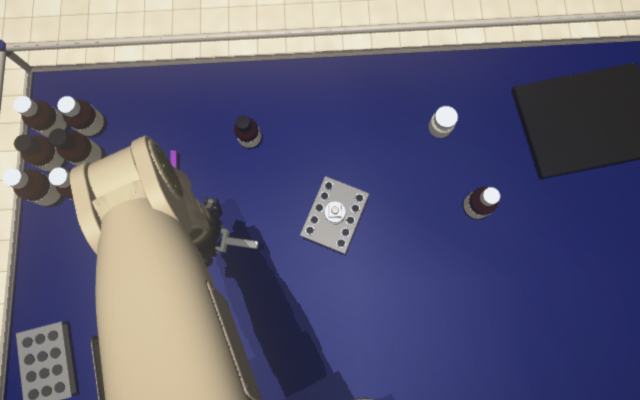

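The key is held square at its hub (wrist image (318,275)) and the arms run straight. I'll measure the held key against the TCP to find the camera bias.

```bash
python3 - <<'E'
from h import *
c,im,d=load('w3'); W=cloud(c,d); z=W[...,2]
s,T,p0=tool(); p=np.array([457.58,284.56,123.33]); yaw=np.degrees(np.arctan2(T[1,0],T[0,0])); print('yaw',yaw)
co=-c[1].T@c[2]; print('cam rel tcp tool',T.T@(co-p))
m=((z>138)&(z<149)&(im.min(2)>100)); m[:, :260]=0; m[:,375:]=0
n,l,st,ce=cv2.connectedComponentsWithStats(m.astype(np.uint8)); k=1+np.argmax(st[1:,4]); m=l==k; print(st[k],'z',np.nanmedian(z[m]))
vs,us=np.nonzero(m); zt=np.nanmedian(z[m])
P=np.array([ray(c,u,v,zt) for u,v in zip(us,vs)]); q=(P-p)@T   # tool coords
x,zz=q[:,0],q[:,2]
arm=zz>30; print('arm centre x by z:',[(b,round((x[(zz>b)&(zz<b+10)].min()+x[(zz>b)&(zz<b+10)].max())/2,2)) for b in (30,45,60,70)])
print('z extents',zz.min(),zz.max())
h=np.abs(zz)<15; print('hub x',np.percentile(x[h],[.5,99.5]))
o=(np.abs(x)>9)&(np.abs(x)<21); print('hub z',np.percentile(zz[o],[.5,99.5]))
for v in range(225,320,6): print(v,[int(a) if a==a else -1 for a in z[v,268:372:6]])
E
```

```text
yaw 168.80833886663044
cam rel tcp tool [   0.6327333  -142.42857705   83.57428695]
[ 260   97  115  254 9454] z 142.9277536574698
arm centre x by z: [(30, np.float64(0.14)), (45, np.float64(0.11)), (60, np.float64(0.2)), (70, np.float64(0.15))]
z extents -49.028267826023864 87.36237594044779
hub x [-28.25724734  28.27775296]
hub z [-22.94460539  23.97986077]
225 [1, 0, 126, 125, 125, 125, 143, 143, 142, 143, 142, 124, 125, 125, 125, 124, 0, 0]
231 [1, 0, 133, 134, 134, 133, 142, 143, 143, 143, 142, 133, 132, 133, 133, 132, 1, 0]
237 [0, 139, 140, 140, 140, 140, 139, 141, 142, 143, 143, 140, 139, 140, 140, 140, 0, 0]
243 [0, 141, 142, 142, 143, 142, 143, 143, 143, 142, 142, 143, 142, 143, 142, 143, 0, 0]
249 [134, 143, 142, 142, 142, 142, 143, 143, 143, 142, 143, 142, 142, 142, 142, 142, 132, 132]
255 [139, 141, 142, 142, 1, 0, 0, 0, 1, 0, 0, 0, 0, 133, 142, 142, 139, 139]
261 [146, 144, 143, 141, 0, 0, 0, 1, 0, 0, 0, 0, 0, 133, 142, 143, 146, 145]
267 [150, 146, 142, 143, 120, 1, 0, 0, 0, 1, 1, 0, 0, 134, 142, 143, 150, 151]
273 [156, 146, 142, 143, 120, 0, 1, 0, 1, 0, 0, 0, 0, 136, 143, 143, 154, 155]
279 [160, 146, 143, 141, 122, 121, 121, 121, 120, 121, 121, 120, 121, 136, 142, 142, 155, 161]
285 [161, 148, 142, 142, 126, 126, 126, 127, 127, 127, 127, 127, 127, 137, 143, 143, 155, 163]
291 [163, 149, 143, 143, 131, 132, 132, 132, 132, 132, 132, 132, 132, 139, 142, 143, 156, 162]
297 [162, 149, 143, 142, 136, 137, 137, 138, 137, 137, 137, 137, 136, 140, 144, 143, 157, 162]
303 [162, 149, 142, 142, 142, 142, 143, 142, 143, 143, 142, 142, 143, 142, 143, 143, 158, 163]
309 [162, 15, 143, 143, 143, 143, 143, 142, 143, 143, 142, 143, 143, 144, 143, 142, 158, 164]
315 [162, 23, 24, 22, 0, 0, 0, 142, 142, 142, 142, 1, 0, 0, 0, 0, 160, 190]
```

Held-key offset: the arm centre is about −0.5 mm in tool x relative to the camera, and about 0 in z. That puts the nut at about (512.3, 33.4). I'll turn to yaw 177 and carry the key over.

```bash
python3 -m pendant '[[1,0,0,0,0,-4.1,0],[1,0,0,0,0,-4.1,0],[1,0,0,0,0,0,0]]' && python3 - <<'E'
from h import *
go([512.3,33.4,123])
c,im,d=load('top0'); W=cloud(c,d); z=W[190:235,310:360,2]
for lo,hi,zz in ((69,77,71.6),(83,90,85.6),(92,102,96)):
    m=(z>lo)&(z<hi); vs,us=np.nonzero(m); p=np.array([ray(c,u+310,v+190,zz)[:2] for u,v in zip(us,vs)],np.float32); print(lo,cv2.minEnclosingCircle(p),p.mean(0),len(p))
E
```

```text
t: 6.65
position: [456.7, 284.2, 122.0]
ee_rot: [-0.017, -0.706, 0.707, 0.019]
force: [0.5, 0.9, -3.1]
opening: 0.512
t 6.65 pos [456.7 284.2 122. ] shift cm [-6.813 -0.087 24.766] toolx yaw 177.11 tooly [-0.0028 -0.0011 -1.    ]
69 ((510.1847839355469, 34.45313262939453), 22.89031410217285) [508.90253   34.527706] 153
83 ((510.78131103515625, 35.2626953125), 16.397356033325195) [509.7764    34.761173] 87
92 ((510.4554748535156, 34.66507339477539), 8.294055938720703) [510.1424    34.787605] 46
```

```bash
python3 -m pendant '[[1,-0.4,0,1.5,0,0,0],[1,-0.85,0,3.1,0,0,0],[1,-0.85,0,3.1,0,0,0],[1,-0.85,0,3.1,0,0,0],[1,-0.85,0,3.1,0,0,0],[1,-0.85,0,3.1,0,0,0],[1,-0.85,0,3.1,0,0,0],[1,-0.85,0,3.1,0,0,0],[1,-0.45,0,1.52,0,0,0],[1,0,0,0,0,0,0],[1,0,0,0,0,0,0],[1,0,0,0,0,0,0]]' && python3 - <<'E'
from h import *
go([511.9,33.7,123]);  grab('side','s4'); go([511.9,33.7,123]); grab('wrist','w4'); go([511.9,33.7,123])
c,im,d=load('s4'); cv2.imwrite('pics/crop4.png',cv2.resize(im[140:250,270:380,::-1],None,fx=5,fy=5,interpolation=cv2.INTER_CUBIC))
E
```

```text
t: 7.65
position: [512.0, 34.7, 122.9]
ee_rot: [0.018, 0.707, -0.707, -0.019]
force: [0.5, 0.4, -2.0]
opening: 0.511
t 7.65 pos [512.   34.7 122.9] shift cm [ 0.002 -0.008  0.105] toolx yaw 176.96 tooly [-1.8e-03  8.0e-04 -1.0e+00]
t 7.70 pos [512.   35.1 123.1] shift cm [0.004 0.009 0.143] toolx yaw 177.02 tooly [-1.4e-03  6.0e-04 -1.0e+00]
t 7.75 pos [512.1  35.3 123.3] shift cm [0.016 0.028 0.163] toolx yaw 177.06 tooly [-1.e-03  5.e-04 -1.e+00]
```

View pics/crop4.png

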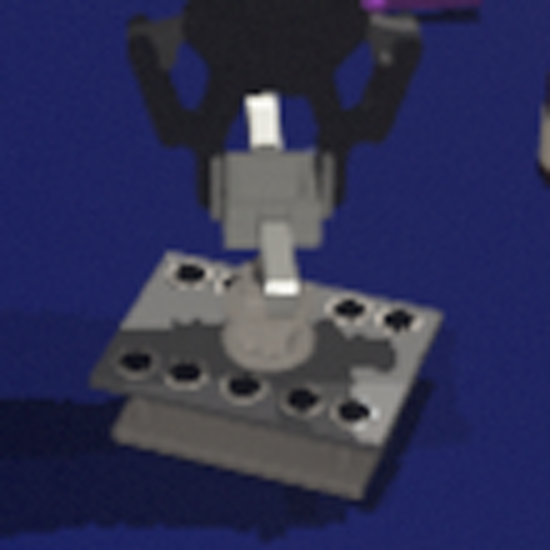

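View pics/w4.png

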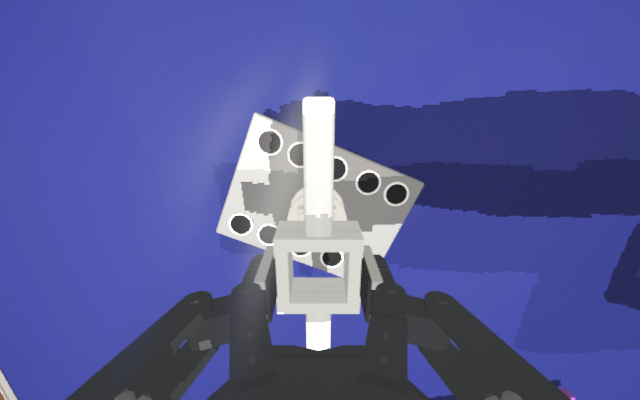

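```bash
python3 - <<'E'
from h import *
c,im,d=load('s4'); W=cloud(c,d)[140:250,270:380]; 
x,y,z=W[...,0],W[...,1],W[...,2]
hf=(z>120)&(z<141)&(abs(y-12)<7)&(abs(x-512)<32); print('hub front',hf.sum(),np.percentile(x[hf],[1,99]),np.median(y[hf]))
arm=(y<0)&(y>-60)&(z>120)&(z<150)&(abs(x-512)<30); print('arm',arm.sum(),np.percentile(x[arm],[1,99]),np.percentile(y[arm],[1,99]))
for lo,hi in ((63,75),(76,90)):
    f=(z>lo)&(z<hi)&(abs(x-512)<40)&(abs(y-33)<40); print(lo,f.sum(),np.percentile(x[f],[1,99]),np.percentile(y[f],[1,99]))
for _ in range(4):
    grab('side'); go([511.9,33.7,123])
E
```

```text
hub front 102 [488.19341354 530.92749353] 13.409770091538086
arm 112 [499.40349636 514.00234462] [-54.90281158  -2.07499073]
63 93 [488.28668781 532.99076807] [ 9.83602217 49.32958422]
76 42 [493.62250231 523.91133641] [16.66599175 44.32555247]
t 7.80 pos [512.2  35.4 123.4] shift cm [0.026 0.041 0.167] toolx yaw 177.09 tooly [-7.e-04  3.e-04 -1.e+00]
t 7.85 pos [512.4  35.3 123.5] shift cm [0.041 0.054 0.163] toolx yaw 177.09 tooly [-4.e-04  3.e-04 -1.e+00]
t 7.90 pos [512.5  35.2 123.6] shift cm [0.054 0.063 0.157] toolx yaw 177.09 tooly [-1.e-04  2.e-04 -1.e+00]
t 7.95 pos [512.6  35.1 123.7] shift cm [0.061 0.069 0.143] toolx yaw 177.08 tooly [-0.e+00  2.e-04 -1.e+00]
```

The side view puts the key hub centre at x≈510.8 and the flange centre at x≈510.6, so they line up in x. The y reading is about 1 mm off. I'll trim y and lower so that the stud enters the hole.

```bash
python3 -m pendant '[[1,0.04,0.6,0.1,0,0,0],[1,0,0.8,0,0,0,0],[1,0,0.8,0,0,0,0],[1,0,0.5,0,0,0,0],[1,0,0.3,0,0,0,0],[1,0,0,0,0,0,0],[1,0,0,0,0,0,0],[1,0,0,0,0,0,0],[1,0,0,0,0,0,0]]' && python3 - <<'E'
from h import *
go([511.9,34,92]); s=ctrl.read_state(); print(s['force'],s['wrist_torque'])
E
```

```text
t: 8.7
position: [512.7, 33.2, 94.1]
ee_rot: [0.019, 0.707, -0.707, -0.018]
force: [0.3, -0.3, -2.8]
opening: 0.511
t 8.70 pos [512.7  33.2  94.1] shift cm [ 0.085  0.206 -0.079] toolx yaw 177.00 tooly [ 8.e-04  0.e+00 -1.e+00]
[ 0.33485395 -0.32333151 -2.79799862] [0.02314089 0.0201236  0.05027672]
```

```bash
python3 -m pendant '[[1,0.07,0.2,-0.05,0,0,0],[1,0,0.2,0,0,0,0],[1,0,0.15,0,0,0,0],[1,0,0,0,0,0,0],[1,0,0,0,0,0,0]]' && python3 - <<'E'
from h import *
go([511.9,34,84]); s=ctrl.read_state(); print(s['force'],s['wrist_torque'])
E
```

```text
t: 9.12
position: [511.5, 33.8, 88.0]
ee_rot: [0.018, 0.707, -0.707, -0.019]
force: [-0.3, -0.0, -2.3]
opening: 0.51
t 9.12 pos [511.5  33.8  88. ] shift cm [-0.043  0.402 -0.021] toolx yaw 177.01 tooly [-4.e-04  1.e-04 -1.e+00]
[-0.29621619 -0.01450178 -2.27293315] [0.04324088 0.03337366 0.00465233]
```

```bash
python3 -m pendant '[[1,0,0.2,0,0,0,0],[1,0,0.2,0,0,0,0],[1,0,0.1,0,0,0,0],[1,0,0,0,0,0,0],[1,0,0,0,0,0,0]]' && python3 - <<'E'
from h import *
go([511.9,34,77]); s=ctrl.read_state(); print(s['force'],s['wrist_torque'])
E
```

```text
t: 9.53
position: [511.6, 33.8, 83.1]
ee_rot: [0.018, 0.707, -0.707, -0.019]
force: [-0.8, 0.7, -3.4]
opening: 0.509
t 9.53 pos [511.6  33.8  83.1] shift cm [-0.03   0.608 -0.021] toolx yaw 177.01 tooly [-2.e-04  1.e-04 -1.e+00]
[-0.75538939  0.74351602 -3.39749736] [-0.0202834  -0.01070457 -0.00636107]
```

It slid over the nut with no contact force. Now down to the flange.

```bash
python3 -m pendant '[[1,0,0.2,0,0,0,0],[1,0,0.2,0,0,0,0],[1,0,0.1,0,0,0,0],[1,0,0,0,0,0,0],[1,0,0,0,0,0,0]]' && python3 - <<'E'
from h import *
go([511.9,34,75.8]); s=ctrl.read_state(); print(s['force'],s['wrist_torque'])
E
```

```text
t: 9.95
position: [511.5, 33.8, 78.1]
ee_rot: [0.018, 0.707, -0.707, -0.019]
force: [-0.9, -0.1, -1.3]
opening: 0.513
t 9.95 pos [511.5  33.8  78.1] shift cm [-0.034  0.228 -0.021] toolx yaw 177.01 tooly [-2.e-04  1.e-04 -1.e+00]
[-0.86298245 -0.11090857 -1.27414379] [-0.02049957  0.05375401  0.01436917]
```

```bash
python3 -m pendant '[[1,0,0.1,0,0,0,0],[1,0,0.07,0,0,0,0],[1,0,0,0,0,0,0],[0.2,0,0,0,0,0,0],[-0.5,0,0,0,0,0,0],[-0.5,0,0,0,0,0,0],[-0.5,0,0,0,0,0,0],[-0.5,0,0,0,0,0,0],[-0.5,0,0,0,0,0,0]]' && python3 - <<'E'
from h import *
go([511.9,34,75.8]); s=ctrl.read_state(); print(s['force'],s['wrist_torque'],s['opening']); grab('wrist','w5'); grab('side','s5'); go([511.9,34,75.8])
c,im,d=load('w5'); W=cloud(c,d)
c2,im2,d2=load('s5'); cv2.imwrite('pics/crop5.png',np.hstack([cv2.resize(im2[160:240,280:360,::-1],(400,400),interpolation=cv2.INTER_CUBIC),cv2.resize(im[200:360,240:400,::-1],(400,400))]))
z=W[...,2]
for v in range(225,330,8): print(v,[int(a) if a==a else -1 for a in z[v,268:372:6]])
E
```

```text
t: 10.7
position: [511.8, 33.8, 76.7]
ee_rot: [0.019, 0.707, -0.707, -0.018]
force: [-0.6, -0.1, -0.1]
opening: 0.748
t 10.70 pos [511.8  33.8  76.7] shift cm [-0.005  0.091 -0.022] toolx yaw 177.01 tooly [ 5.e-04  1.e-04 -1.e+00]
[-0.59029454 -0.0934524  -0.07101   ] [-0.00013467  0.00893973  0.01657422] 0.7479379963728476
t 10.80 pos [511.7  33.8  76.6] shift cm [-0.016  0.08  -0.023] toolx yaw 177.01 tooly [ 3.e-04  1.e-04 -1.e+00]
225 [44, 43, 78, 79, 79, 78, 93, 95, 96, 96, 95, 79, 78, 78, 79, 80, 44, 44]
233 [44, 43, 88, 90, 89, 89, 88, 95, 96, 95, 95, 89, 88, 88, 87, 88, 44, 44]
241 [43, 96, 96, 94, 95, 95, 96, 95, 96, 95, 95, 96, 95, 95, 95, 95, 44, 43]
249 [43, 94, 95, 95, 95, 95, 95, 95, 95, 95, 94, 96, 94, 95, 95, 94, 44, 45]
257 [46, 95, 95, 95, 82, 85, 85, 89, 89, 88, 85, 86, 81, 84, 94, 96, 45, 44]
265 [44, 44, 95, 94, 81, 86, 93, 94, 94, 94, 91, 85, 80, 85, 95, 96, 44, 43]
273 [44, 44, 95, 95, 82, -1, 96, 96, 95, 96, 95, 84, 71, 87, 94, 95, 43, 44]
281 [43, 43, 95, 96, 81, 85, 97, 96, 96, 95, 95, 85, 76, 90, 95, 95, 43, 43]
289 [0, 0, 95, 96, 84, 84, 82, 84, 95, 84, 83, 84, 85, 89, 95, 95, 44, 44]
297 [0, 0, 96, 95, 91, 91, 91, 91, 91, 90, 90, 90, 91, 92, 94, 95, 45, 44]
305 [0, 0, 95, 95, 95, 95, 94, 95, 95, 95, 95, 94, 96, 96, 95, 95, 45, 46]
313 [1, 0, 1, 0, 0, 1, 0, 95, 95, 94, 95, 0, 0, 42, 44, 43, 45, 43]
321 [0, 0, 0, 1, 0, 0, 0, 95, 96, 95, 95, 0, 0, 1, 0, 0, 0, 43]
329 [0, 0, 1, 0, 0, 0, 0, 95, 95, 96, 94, 0, 0, 0, 1, 1, 1, 0]
```

View pics/crop5.png

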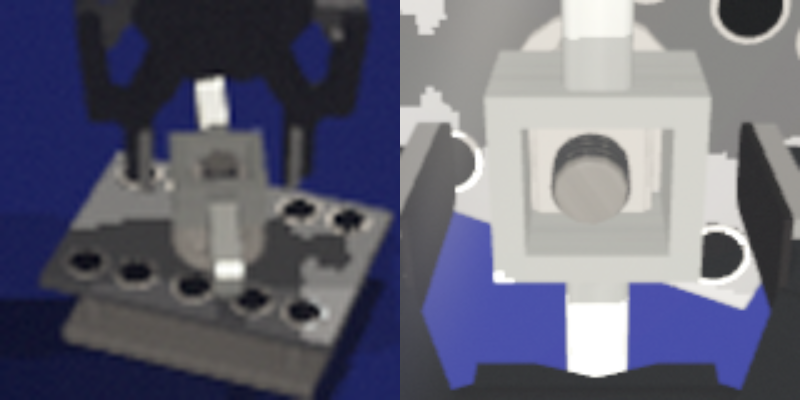

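The key is seated: its top is at 95.3 against an expected 95.6, with the stud and nut square inside the hole, and the fingers are clear. I'll measure the stud's centre relative to the TCP before re-gripping.

```bash
python3 - <<'E'
from h import *
c,im,d=load('w5'); z=cloud(c,d)[...,2]; s,T,p=tool()
co=-c[1].T@c[2]; p=co-T@np.array([0,-142.6,83.48])   # tcp consistent with the camera pose
m=((z>92)&(z<100)); m[:,:262]=0; m[:,368:]=0; m=m.astype(np.uint8)
n,l,st,ce=cv2.connectedComponentsWithStats(m)
for k in range(1,n):
    if st[k,4]<100: continue
    vs,us=np.nonzero(l==k); q=np.array([(ray(c,u,v,95.5)-p)@T for u,v in zip(us,vs)])[:,[0,2]].astype(np.float32)
    print(st[k],cv2.minEnclosingCircle(q),q.mean(0))
    if st[k,4]>2000:
        o=(np.abs(q[:,0])>10)&(np.abs(q[:,0])<20); print('hub z',np.percentile(q[o,1],[.5,99.5])); o=np.abs(q[:,1])<12; print('hub x',np.percentile(q[o,0],[.5,99.5]))
print(p,s['q'])
E
```

```text
[ 273   97   91  254 9079] ((0.2511274516582489, 18.981172561645508), 68.74555206298828) [ 0.06598654 24.026459  ]
hub z [-22.82002389  23.19839318]
hub x [-22.41804508  22.48306231]
[300 260  32  30 738] ((-1.9367765188217163, 1.0597705841064453), 9.040751457214355) [-1.3039061  1.1644402]
[511.61481877  34.01198437  76.69101876] [-9.07693730e-02  2.96655036e-01 -3.76275734e-01  8.97615097e-01
  7.69382131e-05 -1.60937707e+00]
```

The stud axis is about 1.4 mm toward −x and 1 mm toward +z (tool) from the key centre. I'll grip, centre the key on the axis, then begin turning clockwise and lowering 2 mm/rad.

```bash
python3 -m pendant '[[0.2,-0.1,0,0,0,0,0],[1,0,0,0,0,0,0],[1,0,0,0,0,0,0],[1,0,0,0,0,0,0],[1,0,0,0,0,0,0],[1,-0.02,0,0.08,0,0,0],[1,0,0,0,0,0,0],[1,0,0.02,0,0,4,0],[1,0,0.02,0,0,6,0],[1,0,0.02,0,0,6,0],[1,0,0,0,0,0,0]]' && python3 - <<'E'
from h import *
go([512.9,33,76]); s=ctrl.read_state(); print(s['force'],s['wrist_torque'],s['opening'])
E
```

```text
t: 11.72
position: [512.8, 33.4, 76.5]
ee_rot: [0.118, 0.698, -0.697, -0.118]
force: [-2.8, 1.3, 8.6]
opening: 0.509
t 11.72 pos [512.8  33.4  76.5] shift cm [-0.025  0.053  0.029] toolx yaw 160.81 tooly [ 4.e-04  8.e-04 -1.e+00]
[-2.77731021  1.33988905  8.58228227] [0.31114897 0.50609577 0.14281618] 0.5087025757846577
```

```bash
python3 -m pendant '[[1,0,0.01,0,0,6,0],[1,0,0.02,0,0,6,0],[1,0,0.02,0,0,6,0],[1,0,0.02,0,0,6,0],[1,0,0.02,0,0,6,0],[1,0,0.02,0,0,6,0],[1,0,0.02,0,0,6,0],[1,0,0,0,0,0,0]]' && python3 - <<'E'
from h import *
go([512.9,33,73]); s=ctrl.read_state(); print(s['force'],s['wrist_torque'],s['opening'],s['q'][5])
grab('wrist','w6')
c,im,d=load('w6'); cv2.imwrite('pics/crop6.png',cv2.resize(im[200:360,240:400,::-1],(600,600)))
E
```

```text
t: 12.38
position: [512.3, 33.7, 75.1]
ee_rot: [0.359, 0.609, -0.608, -0.36]
force: [-3.2, 2.6, 8.4]
opening: 0.512
t 12.38 pos [512.3  33.7  75.1] shift cm [-0.096  0.207 -0.018] toolx yaw 118.83 tooly [-5.0e-04  1.6e-03 -1.0e+00]
[-3.2453451   2.6325444   8.39651526] [0.54297017 0.7265456  0.0478353 ] 0.512087454677015 -0.5947267302387598
```

View pics/crop6.png

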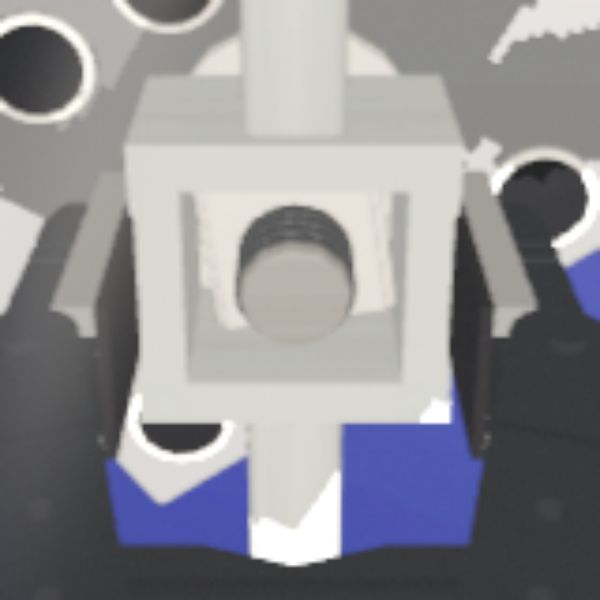

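The key and nut turn together, with the nut lagging about 7° in the hole slack. I'll continue.

```bash
python3 -m pendant '[[1,0,0.01,0,0,6,0],[1,0,0.02,0,0,6,0],[1,0,0.02,0,0,6,0],[1,0,0.02,0,0,6,0],[1,0,0.02,0,0,6,0],[1,0,0.02,0,0,6,0],[1,0,0.02,0,0,6,0],[1,0,0.02,0,0,6,0]]' && python3 - <<'E'
from h import *
go([512.9,33,73]); s=ctrl.read_state(); print(s['force'],s['wrist_torque'],s['opening'],s['q'][5])
E
```

```text
t: 13.1
position: [512.2, 34.4, 73.4]
ee_rot: [-0.575, -0.41, 0.409, 0.577]
force: [-3.7, 5.2, 6.7]
opening: 0.513
t 13.10 pos [512.2  34.4  73.4] shift cm [-0.113  0.042 -0.116] toolx yaw 70.85 tooly [-7.e-04  3.e-03 -1.e+00]
[-3.70125936  5.17290043  6.66632385] [1.04853395 0.58791843 0.56540736] 0.5125422125041098 0.24318905074477026
```

```bash
python3 -m pendant '[[1,0,0,0,0,0,0],[1,0,0,0,0,0,0]]' && python3 - <<'E'
from h import *
go([512.9,33,73]); 
for i in range(3):
    s=ctrl.read_state(); print(s['force'],s['wrist_torque'],s['tau'][5],s['q'][5],s['t']); grab('side','s7')
c,im,d=grab('wrist','w7'); cv2.imwrite('pics/crop7.png',cv2.resize(im[200:360,240:400,::-1],(600,600)))
E
```

```text
t: 13.27
position: [512.2, 34.4, 73.4]
ee_rot: [-0.574, -0.411, 0.411, 0.576]
force: [-2.4, 5.3, 6.9]
opening: 0.512
t 13.27 pos [512.2  34.4  73.4] shift cm [-0.113  0.04  -0.115] toolx yaw 71.07 tooly [-7.0e-04  3.1e-03 -1.0e+00]
[-2.43445397  5.34492798  6.90126326] [1.05228252 0.62909403 0.03112824] 0.15628666151314974 0.23922428075917473 13.2667
[-3.5800328   4.87670112  7.08236224] [1.06803915 0.60583687 0.05285417] 0.06659220904111862 0.23905979287265883 13.3167
[-2.92181798  5.61292456  7.14381293] [1.05406511 0.61602301 0.05392945] 0.050867797108367085 0.23903147105695588 13.3667
```

View pics/crop7.png

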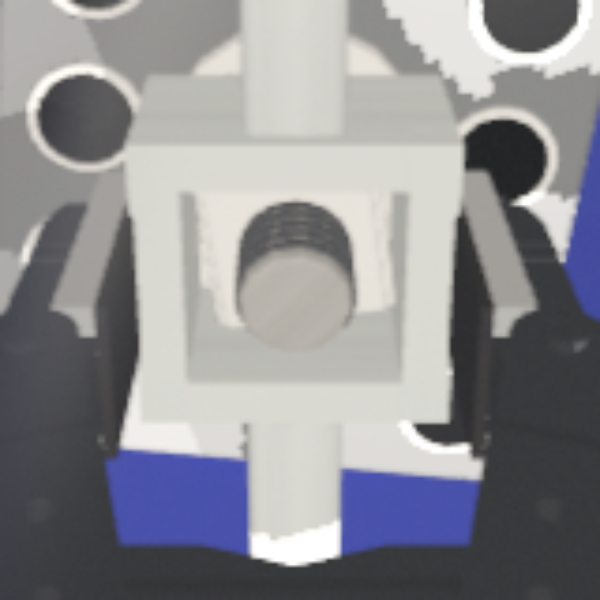

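```bash
cat > tq.py <<'E'
from h import *
s,T,p=tool(); print('t %.2f pos %s yaw %.2f'%(s['t'],p.round(1),np.degrees(np.arctan2(T[1,0],T[0,0]))),'F',s['force'].round(1),'M',s['wrist_torque'].round(3),'tau6 %.3f q6 %.3f'%(s['tau'][5],s['q'][5]))
E
python3 -m pendant '[[1,-0.05,0.01,-0.05,0,3,0],[1,0,0.01,0,0,3,0],[1,0,0.01,0,0,3,0],[1,0,0.01,0,0,3,0]]'>/dev/null; python3 tq.py; python3 -m pendant '[[1,0,0,0,0,0,0]]'>/dev/null; python3 tq.py
```

```text
t 13.80 pos [512.3  34.5  73. ] yaw 59.01 F [-2.8  7.4  8.8] M [1.581 0.688 0.427] tau6 -0.228 q6 0.449
t 13.88 pos [512.3  34.5  73. ] yaw 59.01 F [-2.8  7.9  6.9] M [1.497 0.667 0.22 ] tau6 0.659 q6 0.449
```

```bash
python3 -m pendant '[[1,0.1,0.005,0.06,0,0,0],[1,0,0.01,0,0,3,0],[1,0,0.01,0,0,3,0],[1,0,0.01,0,0,3,0]]'>/dev/null; python3 tq.py; python3 -m pendant '[[1,0,0,0,0,0,0]]'>/dev/null; python3 tq.py; python3 -m pendant '[[1,0,0,0,0,0,0]]'>/dev/null; python3 tq.py
```

```text
t 14.22 pos [512.4  34.7  72.7] yaw 49.97 F [-3.8  3.7  7.7] M [0.802 0.706 0.463] tau6 -0.234 q6 0.608
t 14.30 pos [512.4  34.8  72.7] yaw 49.98 F [-2.5  4.2  6.8] M [0.857 0.714 0.163] tau6 0.660 q6 0.608
t 14.38 pos [512.4  34.7  72.7] yaw 50.08 F [-3.2  4.   6.9] M [0.831 0.741 0.123] tau6 0.195 q6 0.607
```

```bash
for i in 1; do :; done; python3 -m pendant '[[1,0.02,0.006,0.01,0,2,0],[1,0,0.006,0,0,2,0],[1,0,0.006,0,0,2,0]]'>/dev/null; python3 tq.py; python3 -m pendant '[[1,0,0,0,0,0,0]]'>/dev/null; python3 tq.py; python3 -m pendant '[[1,0.02,0.006,0.01,0,2,0],[1,0,0.006,0,0,2,0],[1,0,0.006,0,0,2,0]]'>/dev/null; python3 tq.py; python3 -m pendant '[[1,0,0,0,0,0,0]]'>/dev/null; python3 tq.py
```

```text
t 14.63 pos [512.5  34.8  72.5] yaw 44.01 F [-2.7  3.5  7.1] M [0.765 0.665 0.449] tau6 -0.045 q6 0.713
t 14.72 pos [512.4  34.8  72.5] yaw 44.02 F [-3.5  3.3  7.7] M [0.804 0.664 0.196] tau6 0.539 q6 0.713
t 14.97 pos [512.5  34.9  72.3] yaw 38.01 F [-2.7  2.6  7.3] M [0.594 0.708 0.376] tau6 -0.046 q6 0.818
t 15.05 pos [512.5  34.9  72.3] yaw 38.01 F [-3.4  3.6  7.4] M [0.625 0.725 0.224] tau6 0.540 q6 0.818
```

```bash
python3 -m pendant '[[1,0,0.006,0,0,2,0],[1,0,0.006,0,0,2,0]]'>/dev/null; python3 tq.py; python3 -m pendant '[[1,0,0,0,0,0,0]]'>/dev/null; python3 tq.py; python3 -m pendant '[[1,0,0.006,0,0,2,0],[1,0,0.006,0,0,2,0]]'>/dev/null; python3 tq.py; python3 -m pendant '[[1,0,0,0,0,0,0]]'>/dev/null; python3 tq.py;  python3 -m pendant '[[1,0,0.006,0,0,2,0],[1,0,0.006,0,0,2,0]]'>/dev/null; python3 tq.py; python3 -m pendant '[[1,0,0,0,0,0,0]]'>/dev/null; python3 tq.py
```

```text
t 15.22 pos [512.5  34.9  72.1] yaw 34.01 F [-3.7  2.4  6.8] M [0.699 0.649 0.397] tau6 -0.070 q6 0.888
t 15.30 pos [512.5  35.   72.1] yaw 34.01 F [-3.   3.5  6. ] M [0.682 0.636 0.232] tau6 0.543 q6 0.888
t 15.47 pos [512.6  35.   72. ] yaw 30.02 F [-3.2  3.7  7.5] M [0.671 0.554 0.454] tau6 -0.036 q6 0.957
t 15.55 pos [512.6  35.   72. ] yaw 30.01 F [-3.7  3.9  6.7] M [0.699 0.627 0.263] tau6 0.549 q6 0.958
t 15.72 pos [512.6  35.   71.9] yaw 26.03 F [-4.1  4.6  7.4] M [0.74  0.651 0.459] tau6 0.015 q6 1.027
t 15.80 pos [512.6  35.   71.9] yaw 26.02 F [-3.3  5.2  6.9] M [0.764 0.587 0.308] tau6 0.554 q6 1.027
```

```bash
for k in 1; do python3 -m pendant '[[1,0,0.003,0,0,1,0],[1,0,0.003,0,0,1,0],[1,0,0.003,0,0,1,0]]'>/dev/null; python3 tq.py; python3 -m pendant '[[1,0,0,0,0,0,0],[1,0,0,0,0,0,0]]'>/dev/null; python3 tq.py; python3 -m pendant '[[1,0,0.003,0,0,1,0],[1,0,0.003,0,0,1,0],[1,0,0.003,0,0,1,0]]'>/dev/null; python3 tq.py; python3 -m pendant '[[1,0,0,0,0,0,0],[1,0,0,0,0,0,0]]'>/dev/null; python3 tq.py; done
```

```text
t 16.05 pos [512.7  35.   71.9] yaw 23.07 F [-2.4  2.8  8.4] M [0.785 0.622 0.454] tau6 0.256 q6 1.079
t 16.22 pos [512.7  35.   71.8] yaw 23.10 F [-3.   3.6  6.8] M [0.737 0.636 0.329] tau6 0.334 q6 1.078
t 16.47 pos [512.7  35.   71.8] yaw 20.08 F [-2.6  3.4  8.6] M [0.723 0.648 0.494] tau6 0.303 q6 1.131
t 16.63 pos [512.7  35.   71.8] yaw 20.10 F [-3.6  3.5  7.9] M [0.71  0.574 0.281] tau6 0.351 q6 1.131
```

```bash
python3 - <<'E'
from h import *
c,im,d=grab('wrist','w8'); cv2.imwrite('pics/crop8.png',cv2.resize(im[200:360,240:400,::-1],(600,600)))
W=cloud(c,d); z=W[...,2]
for v in range(240,312,6): print(v,[round(float(a),1) for a in z[v,274:372:6]])
E
```

```text
240 [90.6, 91.1, 90.7, 90.8, 91.3, 90.6, 90.5, 90.7, 91.3, 90.2, 91.3, 91.0, 90.1, 89.9, 89.7, 43.8, 43.2]
246 [90.8, 89.8, 89.8, 90.6, 91.1, 90.3, 91.3, 90.5, 92.1, 90.8, 91.1, 90.2, 90.6, 90.0, 90.7, 78.0, 44.6]
252 [90.9, 90.0, 90.9, 76.7, 80.6, 81.2, 80.1, 80.8, 81.0, 80.0, 80.7, 77.5, 81.6, 91.5, 90.4, 85.7, 84.7]
258 [92.1, 90.9, 90.8, 77.8, 80.6, 80.4, 84.3, 85.8, 85.3, 81.0, 80.3, 77.2, 82.0, 90.2, 90.4, 92.2, 90.7]
264 [92.5, 90.6, 91.3, 67.2, 79.8, 85.5, 90.0, 90.4, 90.8, 89.0, 80.1, 78.4, 84.2, 91.0, 90.5, 97.4, 97.1]
270 [93.9, 89.9, 90.2, 69.3, 80.4, 92.4, 94.7, 96.2, 95.5, 93.1, 81.4, 80.8, 84.4, 90.3, 89.3, 102.7, 102.4]
276 [94.8, 91.5, 89.9, 70.3, 80.7, 94.7, 95.9, 96.2, 95.6, 95.5, 80.4, 80.1, 86.4, 91.1, 90.7, 103.4, 106.8]
282 [95.8, 91.0, 91.1, 72.9, 78.5, 95.8, 95.7, 96.4, 96.8, 95.9, 80.0, 80.0, 86.5, 89.3, 90.4, 103.4, 111.9]
288 [97.5, 90.2, 89.9, 77.7, 79.0, 94.3, 95.5, 96.0, 95.6, 95.4, 78.2, 79.1, 87.6, 91.7, 89.8, 104.7, 110.8]
294 [98.8, 91.3, 91.1, 83.3, 84.0, 83.2, 83.2, 95.7, 95.8, 84.4, nan, 83.6, 88.4, 90.7, 92.3, 104.9, 111.2]
300 [99.0, 91.2, 91.0, 89.2, 88.9, 88.3, 89.0, 89.0, 89.5, 89.9, 88.0, 89.1, 90.2, 90.4, 90.4, 105.7, 111.9]
306 [1.8, 90.2, 91.0, 91.3, 90.7, 90.0, 90.4, 90.9, 90.1, 92.0, 90.8, 90.3, 91.4, 91.2, 91.3, 107.3, 113.7]
```

View pics/crop8.png

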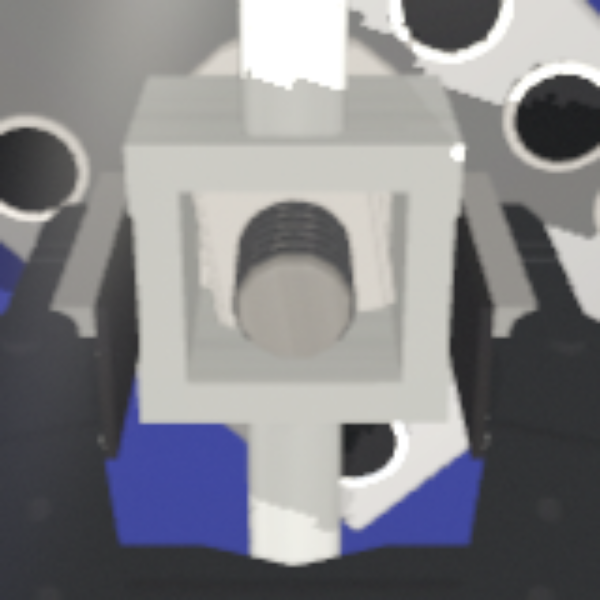

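The nut top is at about 80.4–80.7 (contact expected near 81). I'll continue in 1° steps, watching torque.

```bash
for k in 1; do python3 -m pendant '[[1,0,0.003,0,0,1,0],[1,0,0.003,0,0,1,0]]'>/dev/null; python3 tq.py; python3 -m pendant '[[1,0,0,0,0,0,0],[1,0,0,0,0,0,0]]'>/dev/null; python3 tq.py; python3 -m pendant '[[1,0,0.003,0,0,1,0],[1,0,0.003,0,0,1,0]]'>/dev/null; python3 tq.py; python3 -m pendant '[[1,0,0,0,0,0,0],[1,0,0,0,0,0,0]]'>/dev/null; python3 tq.py; python3 -m pendant '[[1,0,0.003,0,0,1,0],[1,0,0.003,0,0,1,0]]'>/dev/null; python3 tq.py; python3 -m pendant '[[1,0,0,0,0,0,0],[1,0,0,0,0,0,0]]'>/dev/null; python3 tq.py; done
```

```text
t 16.85 pos [512.7  35.   71.7] yaw 18.08 F [-3.4  3.6  7.3] M [0.732 0.553 0.611] tau6 0.303 q6 1.166
t 17.02 pos [512.8  35.   71.8] yaw 18.10 F [-3.1  4.5  6.9] M [0.759 0.66  0.359] tau6 0.357 q6 1.165
t 17.18 pos [512.8  35.   71.7] yaw 16.09 F [-2.8  3.7  7.3] M [0.775 0.566 0.551] tau6 0.309 q6 1.201
t 17.35 pos [512.8  35.   71.7] yaw 16.11 F [-2.2  4.1  7.5] M [0.758 0.597 0.405] tau6 0.361 q6 1.200
t 17.52 pos [512.8  35.1  71.7] yaw 14.09 F [-3.7  3.2  7. ] M [0.73  0.561 0.594] tau6 0.315 q6 1.236
t 17.68 pos [512.8  35.1  71.7] yaw 14.11 F [-2.2  3.9  7.5] M [0.787 0.6   0.39 ] tau6 0.378 q6 1.235
```

```bash
cat > tq.py <<'E'
from h import *
a=[]
for i in range(4):
    s,T,p=tool(); a.append(s['wrist_torque'][2]); 
    if i==0: print('t %.2f pos %s yaw %.2f'%(s['t'],p.round(1),np.degrees(np.arctan2(T[1,0],T[0,0]))),'F',s['force'].round(1),'q6 %.3f'%s['q'][5],end=' ')
    if i<3: imaging.get_image('side')
print('Mz',np.round(a,3))
E
python3 tq.py; python3 -m pendant '[[1,0,0.003,0,0,1,0],[1,0,0.003,0,0,1,0],[1,0,0.003,0,0,1,0]]'>/dev/null; python3 tq.py; python3 -m pendant '[[1,0,0.003,0,0,1,0],[1,0,0.003,0,0,1,0],[1,0,0.003,0,0,1,0]]'>/dev/null; python3 tq.py
```

```text
t 17.68 pos [512.8  35.1  71.7] yaw 14.11 F [-2.2  3.9  7.5] q6 1.235 Mz [0.39  0.329 0.373 0.362]
t 18.08 pos [512.9  35.1  71.6] yaw 11.09 F [-2.3  3.4  7.3] q6 1.288 Mz [0.552 0.389 0.359 0.286]
t 18.48 pos [512.9  35.1  71.6] yaw 8.09 F [-2.6  4.9  7.7] q6 1.340 Mz [0.579 0.318 0.328 0.353]
```

```bash
python3 - <<'E'
from h import *
c,im,d=grab('wrist','w9'); cv2.imwrite('pics/crop9.png',cv2.resize(im[200:360,240:400,::-1],(600,600)))
for n in ('w7','w8','w9'):
    c,im,d=load(n); z=cloud(c,d)[...,2]; s=z[253:262,296:340]; s=s[(s>78)&(s<84.5)]
    k=z[240:250,280:355]; b=z[220:300,284:350]; st=b[b>94]
    print(n,'nut top',np.median(s),s.std()/len(s)**.5,'key top',np.nanmedian(k),'stud',np.median(st))
E
```

```text
w7 nut top 82.31317981287654 0.04782764627241473 key top 92.16974467601227 stud 95.83492237732844
w8 nut top 80.77301788438828 0.06723853632167832 key top 90.68973377246306 stud 95.92591398763962
w9 nut top 80.39364783395794 0.07182847456974828 key top 90.51693248386536 stud 95.90687079249132
```

View pics/crop9.png

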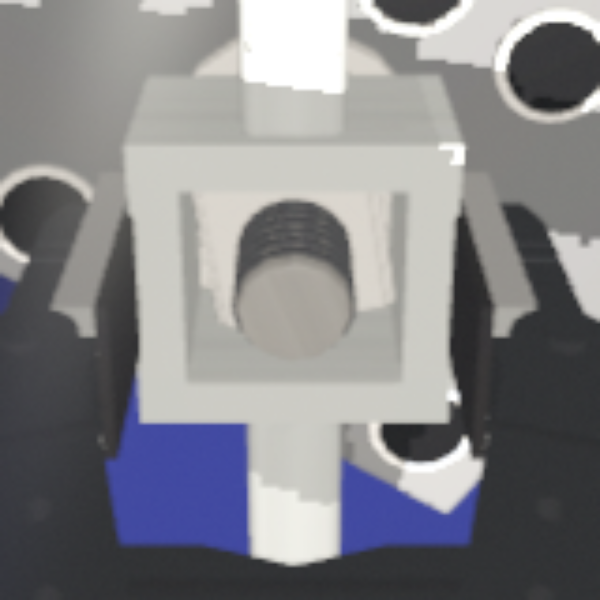

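The nut still turns with the key; its top is at 80.4 and the key top at 90.5, against an expected contact height of 91. Torque when moving has stepped from 0.45 to about 0.57. I'll continue cautiously.

```bash
python3 -m pendant '[[1,0,0,0,0,1,0],[1,0,0,0,0,1,0],[1,0,0,0,0,1,0]]'>/dev/null; python3 tq.py; python3 -m pendant '[[1,0,0.003,0,0,1,0],[1,0,0.003,0,0,1,0],[1,0,0,0,0,1,0]]'>/dev/null; python3 tq.py
```

```text
t 18.93 pos [512.9  35.1  71.5] yaw 5.09 F [-2.2  4.   6.7] q6 1.393 Mz [0.519 0.349 0.376 0.318]
t 19.33 pos [513.   35.1  71.5] yaw 2.10 F [-2.7  3.6  5.9] q6 1.445 Mz [0.613 0.452 0.52  0.408]
```

```bash
python3 -m pendant '[[1,0,0.003,0,0,1,0],[1,0,0.003,0,0,1,0]]'>/dev/null; python3 tq.py; python3 -m pendant '[[1,0,0.003,0,0,1,0]]'>/dev/null; python3 tq.py
```

```text
t 19.65 pos [513.1  35.1  71.5] yaw 0.09 F [-1.8  3.7  6.9] q6 1.480 Mz [0.642 0.411 0.409 0.459]
t 19.88 pos [513.1  35.1  71.5] yaw -0.87 F [-1.7  3.7  7.6] q6 1.497 Mz [0.647 0.475 0.442 0.413]
```

```bash
python3 -m pendant '[[1,0,0.003,0,0,1,0],[1,0,0,0,0,1,0]]'>/dev/null; python3 tq.py; python3 -m pendant '[[1,0,0.003,0,0,1,0]]'>/dev/null; python3 tq.py
```

```text
t 20.20 pos [513.1  35.1  71.4] yaw -2.90 F [-2.   4.6  7.2] q6 1.532 Mz [0.622 0.57  0.533 0.452]
t 20.43 pos [513.1  35.1  71.3] yaw -3.86 F [-2.7  4.5  5.7] q6 1.549 Mz [0.662 0.532 0.53  0.556]
```

```bash
python3 -m pendant '[[1,0,0,0,0,0,0],[1,0,0,0,0,0,0],[1,0,0,0,0,0,0]]'>/dev/null; python3 tq.py; python3 - <<'E'
from h import *
grab('wrist','w10')
for n in ('w8','w9','w10'):
    c,im,d=load(n); z=cloud(c,d)[...,2]; s=z[253:262,296:340]; s=s[(s>78)&(s<84.5)]
    k=z[240:250,280:355]; b=z[220:300,284:350]; st=b[b>94]
    print(n,'nut top',np.median(s),s.std()/len(s)**.5,'key top',np.nanmedian(k),np.nanmean(k),'stud',np.median(st))
E
```

```text
t 20.83 pos [513.1  35.1  71.3] yaw -3.87 F [-2.2  4.6  7.7] q6 1.549 Mz [0.49  0.554 0.637 0.51 ]
w8 nut top 80.77301788438828 0.06723853632167832 key top 90.68973377246306 90.69928782299566 stud 95.92591398763962
w9 nut top 80.39364783395794 0.07182847456974828 key top 90.51693248386536 90.50501655932038 stud 95.90687079249132
w10 nut top 80.18098915520797 0.07681966741172938 key top 90.23004540817355 90.24899049592364 stud 95.90183966640551
```

Static torque now holds at about 0.55 N m without decaying, above the 0.35 N m running friction, so the nut bears on the first with roughly 100 N. I'll release and retreat straight up.

```bash
python3 -m pendant '[[0.4,0,0,0,0,0,0],[0,0,0,0,0,0,0],[-0.6,0,0,0,0,0,0],[-0.6,0,0,0,0,0,0],[-0.6,0,0,0,0,0,0],[-0.6,0,0,0,0,0,0],[-0.6,0,0,0,0,0,0],[-0.6,0,0,0,0,0,0]]'; python3 tq.py; python3 - <<'E'
from h import *
grab('wrist','w11')
c,im,d=load('w11'); cv2.imwrite('pics/crop11.png',cv2.resize(im[190:370,220:420,::-1],(700,630)[:2] if 0 else (660,594)))
E
```

```text
t: 21.7
position: [513.2, 33.7, 70.7]
ee_rot: [-0.707, 0.025, -0.025, 0.707]
force: [0.7, 0.4, -0.3]
opening: 0.803
t 21.70 pos [513.2  33.7  70.7] yaw -4.01 F [ 0.7  0.4 -0.3] q6 1.550 Mz [-0.013  0.01   0.006  0.021]
```

View pics/crop11.png

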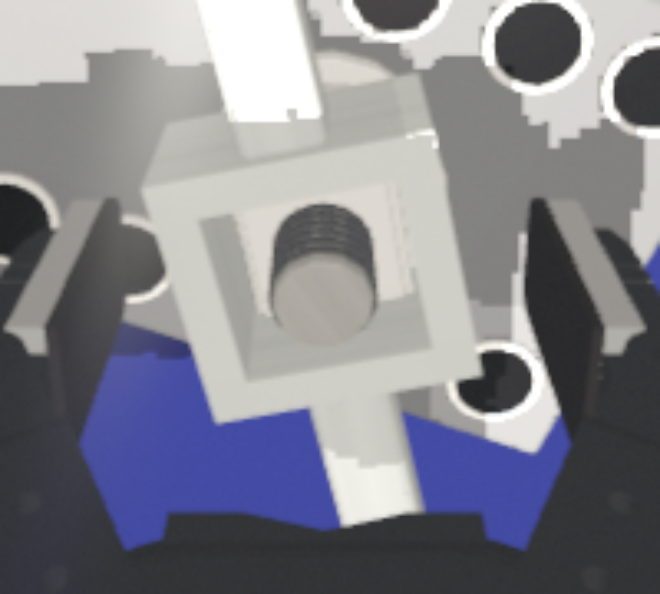

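On release the key sprang back about 12° within its slack. I'll check whether the nut itself backed off.

```bash
python3 - <<'E'
from h import *
for n in ('w8','w9','w10','w11'):
    c,im,d=load(n); z=cloud(c,d)[...,2]; m=(z>78.6)&(z<83)
    R_,Rv=[],[]
    for v in range(248,290):
        us=np.nonzero(m[v,300:362])[0]
        if len(us)>3:
            # right edge: last nut top pixel contiguous
            g=us[np.r_[True,np.diff(us)<=1]] if us[0]>0 else us
            R_.append(us.max()+300); Rv.append(v)
    P=np.array([ray(c,u,v,80.3) for u,v in zip(R_,Rv)]); 
    x=P[:,:2]; mu=np.median(x,0); 
    vx=cv2.fitLine(x.astype(np.float32),cv2.DIST_HUBER,0,.01,.01).ravel()
    print(n,len(P),'edge yaw',np.degrees(np.arctan2(vx[1],vx[0]))%180, Rv[0],Rv[-1])
    s=z[253:262,296:340]; s=s[(s>78)&(s<84.5)]; print('   nut top',np.median(s),len(s))
    cv2.imwrite(f'pics/m_{n}.png',cv2.resize((m[200:330,240:400]*255).astype(np.uint8),None,fx=2.4,fy=2.4,interpolation=cv2.INTER_NEAREST))
cv2.imwrite('pics/mm.png',np.hstack([cv2.imread('pics/m_w10.png'),cv2.imread('pics/m_w11.png')]))
E
```

```text
w8 36 edge yaw 110.01692 251 289
   nut top 80.77301788438828 322
w9 34 edge yaw 98.13458 251 289
   nut top 80.39364783395794 328
w10 33 edge yaw 85.9832 251 289
   nut top 80.18098915520797 329
w11 39 edge yaw 95.85515 248 289
   nut top 80.25920109193352 292
```

View pics/mm.png

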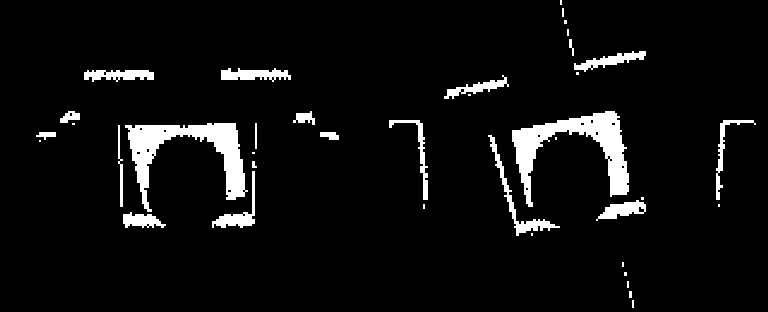

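```bash
python3 - <<'E'
from h import *
for n in ('w8','w9','w10','w11'):
    c,im,d=load(n); z=cloud(c,d)[...,2]; m=((z>78.6)&(z<83)).astype(np.uint8); m[:248]=0;m[292:]=0; m[:,:285]=0; m[:,350:]=0
    k,l,st,ce=cv2.connectedComponentsWithStats(m,connectivity=4); i=1+np.argmax(st[1:,4]); l=l==i
    e=[]
    for side in (0,1):
        pts=[]
        for v in range(256,279):
            us=np.nonzero(l[v])[0]
            us=us[us>322] if side else us[us<316]
            if len(us): pts.append(ray(c,us.max() if side else us.min(),v,80.3)[:2])
        vx=cv2.fitLine(np.array(pts,np.float32),cv2.DIST_HUBER,0,.01,.01).ravel(); e.append((len(pts),round(float(np.degrees(np.arctan2(vx[1],vx[0]))%180),2)))
    print(n,e)
E
```

```text
w8 [(23, 119.2), (23, 118.59)]
w9 [(23, 106.5), (23, 106.64)]
w10 [(23, 95.93), (23, 95.58)]
w11 [(23, 95.54), (23, 95.09)]
```

The nut's edges are at 95.3° now against 95.8° while torqued, so it did not back off; only the loose key swung. I'll retreat.

```bash
python3 -m pendant '[[-0.6,0,-0.5,0,0,0,0],[-0.6,0,-1.5,0,0,0,0],[-0.6,0,-2.5,0,0,0,0],[-1,0,-2.5,0,0,0,0],[-1,0,-2.5,0,0,0,0],[-1,0,-1.5,0,0,0,0],[-1,0,0,0,0,0,0],[-1,0,0,0,0,0,0],[-1,0,0,0,0,0,0]]'; python3 - <<'E'
from h import *
c,im,d=grab('wrist','w12'); grab('side','s12'); grab('top','t12')
W=cloud(c,d); z=W[...,2]
k=z[(z>85)&(z<93)]; print('key top',np.median(k),len(k))
m=((z>87.5)&(z<93.5)).astype(np.uint8); n,l,st,ce=cv2.connectedComponentsWithStats(m); i=1+np.argmax(st[1:,4]); vs,us=np.nonzero(l==i)
p=np.array([ray(c,u,v,90.5)[:2] for u,v in zip(us,vs)],np.float32); r=cv2.minAreaRect(p); print('key',r)
m=((z>94.3)&(z<99)).astype(np.uint8); vs,us=np.nonzero(m); p=np.array([ray(c,u,v,96)[:2] for u,v in zip(us,vs)],np.float32); print('stud',np.median(p,0),len(p))
a,_,_=load('top0'); _,i0,d0=load('top0'); _,i1,d1=load('t12')
for nm,(u,v) in dict(bA=(485,200),bB=(246,130),jar=(443,120)).items():
    print(nm,'diff',np.abs(i0[v-25:v+25,u-25:u+25].astype(int)-i1[v-25:v+25,u-25:u+25]).mean().round(2))
E
```

```text
t: 22.65
position: [512.7, 33.9, 180.2]
ee_rot: [-0.707, 0.025, -0.024, 0.707]
force: [-0.0, 0.2, -0.1]
opening: 1.003
key top 90.15891772416383 3653
key ((510.6694030761719, 32.963809967041016), (44.92787551879883, 175.5850830078125), 5.754193305969238)
stud [512.22296  34.73436] 242
bA diff 0.62
bB diff 3.36
jar diff 2.43
```

View pics/w12.png

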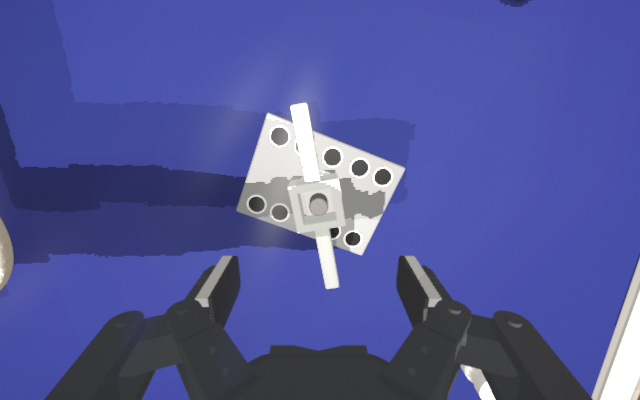

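View pics/s12.png

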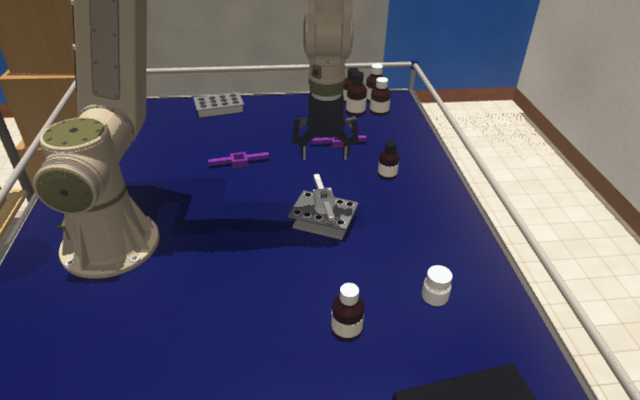

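The key rests on the nut: its top is at 90.2, and its centre is about 2.3 mm from the stud axis (limit 6). The stud is at (318,206) in the wrist image. Both bottles and the jar are where they were in the side view ((388,160), (348,310), (437,285)). The gripper is clear, so I'm handing in.

```bash
python3 - <<'E'
from h import *
print(ctrl.hand_in(), ctrl.read_state()['t'])
E
```

```text
the job is handed in; nothing more can be done
the job is handed in; nothing more can be done
```

I set the aluminium key over the second nut and let go. Then I took hold of it again and turned it about 180° clockwise (the nut turned about 171°) until the nut bore on the first. I released the key, backed off and handed in at about 23 s of the 72 s allowed; no verdict was reported.

**Tightness:** The torque held steady at about 0.55 N m with the arm still, with a peak of about 0.66 N m while turning. That is slightly above the 0.6 N m tight band but well under the 0.9 N m damage limit. By calculation this gives roughly 100 N between the nuts; I could not measure that force directly.

**After release:** The nut stayed where it was, with its edge at 95.3° against 95.8° under torque. The loose key swung back about 12° in its clearance.

**Final position:** The key's top is at z ≈ 90.2 mm and its centre about 2.3 mm from the stud axis. The arm is clear and the force reading is about zero. The bottles and jar look unmoved by eye in the side view. A top-view image comparison was near zero for bottle_a. It showed small changes at bottle_b and the jar, which I took for shadows and did not check further.

**Disagreements:**
- **Camera positions:** The top and wrist cameras differed by 2–3 mm on the stud position. The key went on without contact force.
- **Gap before contact:** From the images I expected the nuts to meet after about 4.6 mm of travel. The turn count gives nearly 6 mm, and the camera height change about 5.4 mm, so the exact moment of contact was gradual and I judged it by torque.

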